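# Grease the jackshaft bearing

### The job

Pull the black dust cap off the angled grease nipple on the jackshaft's bearing and leave it in the round parts dish. Then take the push-type grease gun out of its stand, press its coupler squarely onto the nipple until it snaps on, and keep pushing the barrel down against the gun's spring until most of its stroke is used up. Finish holding it like that: the gun still in the grip, the coupler on the nipple and the spring pressed in.

Things in the scene. Friction and masses are not known exactly. Their poses are not given: they have to be found in the camera images.
- jackshaft: jackshaft assembly bolted to the bench: steel plate 170 x 250 x 10 mm (x, y, z), origin at the centre of its underside. A 25 mm shaft lies along its y, 46.5 mm above the bench, in two grey pillow-block bearings (140 mm along x, 38 mm along y, round top of radius 34 mm) at y = +50 and -70 mm; an 80 mm pulley sits at y = -125 mm. Only the bearing at y = +50 mm has a nipple; the other has a hex plug
- nipple: the fixed grease nipple on the bearing's round boss, tilted 28 degrees from vertical towards the jackshaft's -x side. Origin at its root on the boss (38 mm from the shaft's axis), z along its axis outwards, y parallel to the shaft. 25 mm long: hex 6 mm high and 16 mm wide, neck 9 mm in diameter, ball head 16 mm in diameter centred 17 mm from the root; steel, greasy
- nipple_top (a point): tip of the nipple's ball head, 25 mm from its root along its axis
- cap: loose black plastic dust cap, 15 g, over the nipple: a cup 24 mm in outer diameter, 28 mm long, with a pull knob 18 mm in diameter standing 10 mm beyond its closed end. Origin at the centre of its open mouth, z along its axis towards the knob. On the nipple its axis is within a few degrees of the nipple's, its mouth 1 mm from the root; only gravity holds it; drawn 24 mm along the axis it is free
- cap_mid (a point): point on the cap's axis 19 mm from its mouth
- dish: loose round steel parts dish, 120 mm across the rim, about 96 mm across the floor inside, 24 mm high, floor 4 mm thick, 0.45 kg; origin at the centre of its underside. Two small 6 mm high nuts lie on the floor by the rim at (41, 6) and (36, 21) mm in its frame
- stand: stand of the grease gun, fixed: base plate 100 x 100 x 6 mm with an upright grey tube 44 mm in outer diameter, 37 mm inside, whose open mouth is 95 mm above the bench; origin at the centre of the underside. A ledge inside the tube (28 mm hole) at 65 mm carries the gun's barrel
- gun: loose push-type grease gun, about 0.43 kg, standing nose down in its stand. Aluminium barrel 34 mm in diameter and 95 mm long; origin at the centre of the barrel's nose end, z along the axis towards the rear end. In the stand the origin is 65 mm above the bench: 65 mm of barrel stand out of the tube. A thin nozzle tube with the dark steel coupler (25 mm in diameter) sticks out of the nose along -z
- nozzle (a joint): how far the nozzle with the coupler is pushed into the barrel (m): 0 fully out, at most 0.018. Its spring pushes it out with 7 N at the start of the stroke and about 14 N at the end
- coupler_seat (a point): inside the coupler, the flat that the nipple's tip comes to rest on; on the gun's axis, 41 mm ahead of the barrel's nose when the nozzle is fully out; z axis as the gun's. Snapped on, it coincides with nipple_top
- coupler_mouth (a point): centre of the coupler's open mouth, 17 mm ahead of the seat (58 mm ahead of the barrel's nose with the nozzle out). Three spring jaws 14 mm ahead of the seat leave a 12.4 mm opening; the 16 mm ball head spreads them and snaps through at about 4 N

How it is judged:
By the outcome, as a careful person would: the job done as asked, in the order asked, and still so for the second after the job is handed in, while the arm keeps its last pose, push and grip.
It also fails if it takes over 56 s, if anything falls off the work surface, if the arm or the gripper's body presses on something with over 40 N, if the wrist force passes 120 N, or if a joint passes its speed limit or range.

### The arm

A 6-joint arm with a two-finger parallel gripper is mounted at the origin on the work surface. World frame = base frame: x ahead of the robot, y to its left, z up, the work surface at z = 0. Lengths are in mm, angles in rad, forces in N, time in s.
With the tool pointing down it reaches from about 350 to 875 mm from the base axis. Payload 4.2 kg.
Tool frame: the origin (TCP) lies on the centre line of the jaws, within the pads' length; the fingertips stand 14 mm ahead of it and the grasp point (between the pads) lies 5 mm behind it; y points along the fingers, z is the direction in which the jaws open and shut, and the axes are right-handed (so a half turn about y gives the same grasp; the last joint's range is limited). The gripper opens to 87 mm and grips with 3 to 60 N. Pads are 19 mm wide; open, the fingers measure 117 mm over their backs; the gripper's body (75 mm by 190 mm) begins 51 mm behind the grasp point.
Start: joints at [1.41, 0.385, 0.008, 0, -1.194, -0.259], TCP at [254.703, 570.724, 236.55] pointing down, gripper open.
Joint ranges: [-3.14, 3.14], [-1.21, 2.06], [-1.07, 1.41], [-3.16, 2.05], [-2.99, -0.16], [-3.1, 3.1]. Speed limits (rad/s): [2.79, 2.79, 3.14, 3.14, 3.14, 3.14].

### API

Orientations are given as a unit quaternion [w, x, y, z].
In Python, from station import robot gives the robot as it stands.
- The arm moves only by the shell command python3 -m jog 'ROWS'. ROWS is JSON, a list that holds one entry, the list of rows, each a list of 7 numbers: the shift along the tool's x, y, z in cm, then the turn, a rotation vector about the tool's x, y, z in degrees, then the finger opening in cm, from 0 to 8.7. In form: [[[x, y, z, wx, wy, wz, jaw], ...]]. A call has exactly 8 rows; each row shifts and turns the pose as measured when the row begins, along the tool's axes as they then stand; what a row does not reach is not made up. A row lasts 1/8 s, in which the tool goes at most 62.5 mm and 10.7 degrees, less where a joint would pass 70% of its speed; a pose out of reach is approached as far as the arm can. A call with a gripper value outside its range is refused whole. The fingers move at their own pace and stop on an object; the grip force is fixed at half the most. Time passes only in rows, so rows that do not move let the fingers close, or fill a call up. It gives the time, the measured TCP pose, the force and the opening at its end, in the units of the state.
- robot.observe(): the state, without advancing time (a new reading comes with each control period).
- robot.read_camera(name): name is "scene" or "top" or "wrist"; returns the picture (384x512x3 uint8, red, green, blue); there is no depth.
- robot.get_calibration(name): a dict with "fx", "fy", "cx", "cy" (pixels), "world_to_cam" (4x4, takes a point from world to camera coordinates); the wrist camera has in their place "T_tool_cam" (4x4, takes a point from camera to tool coordinates, whose origin is the TCP and whose axes are the tool frame's). Camera axes: x right, y down, z forward; pixel columns grow to the right and rows downward; lengths in mm; the calibration is good to about 2 mm. A picture is of the moment at which its call begins: read the wrist's pose just before it. get_calibration takes no time and is no camera call.
- robot.hand_in(): hands the job in, once; it reports no verdict.
The state is a dict: "t": time; "qpos": joint angles; "joint_vel": joint speeds; "tau": joint torques, N m; "eef_pos": TCP position; "tcp_rot": TCP orientation; "wrist_force": force on the tool from outside, world axes, zero at the start; "ft_torque": the same for the moment, N m; "grip_width": finger opening in mm.
Only numpy, scipy, OpenCV 4.12 (cv2) and the standard library are available. Lean on these libraries where they do the work, as an engineer would, in place of code of your own. Each camera call takes 0.05 s, during which the arm holds its last target. There are 200 camera calls.

## Working session

There is one attempt and no reset: what is moved stays moved. The work goes in short steps, Python scripts to look and compute and a shell command to move; the robot and the scene stay as the last step left them, time stands still between calls to the robot, and variables do not carry over. Pictures are saved under pics/ and viewed, about 8 in all and at most 12, crops included, and the job is handed in when it is done.

```bash
ls; mkdir -p pics; python3 - <<'E'
from station import robot
import cv2,numpy as np
np.set_printoptions(precision=3,suppress=True)
print(robot.observe())
for n in("scene","top","wrist"):
    cv2.imwrite(f"pics/{n}0.png",robot.read_camera(n)[...,::-1]); print(n,robot.get_calibration(n))
a=cv2.imread("pics/scene0.png");b=cv2.imread("pics/top0.png")
cv2.imwrite("pics/a.png",a)
E
```

```text
pics
{'t': 0.0, 'qpos': array([ 1.41 ,  0.386,  0.007, -0.001, -1.194, -0.259]), 'joint_vel': array([-0.   , -0.   , -0.001, -0.003,  0.   , -0.001]), 'tau': array([ -0.   , -39.067,  18.74 ,   4.22 ,   0.011,  -0.   ]), 'eef_pos': array([254.491, 570.215, 235.475]), 'tcp_rot': array([ 0.148, -0.147, -0.691,  0.692]), 'wrist_force': array([-0.261, -0.036, -0.963]), 'ft_torque': array([-0.003, -0.016, -0.018]), 'grip_width': 86.95210612646646}
scene {'fx': 468.89426942430833, 'fy': 468.89426942430833, 'cx': 263.1724321265744, 'cy': 190.85966787386909, 'world_to_cam': array([[  -0.839,    0.544,    0.017,  463.959],
       [   0.385,    0.614,   -0.689, -158.029],
       [  -0.385,   -0.571,   -0.725, 1417.021],
       [   0.   ,    0.   ,    0.   ,    1.   ]])}
top {'fx': 442.27704838576653, 'fy': 442.27704838576653, 'cx': 250.2267487463498, 'cy': 195.45913094843164, 'world_to_cam': array([[   0.015,   -1.   ,    0.009,  -10.858],
       [  -0.998,   -0.016,   -0.067,  552.897],
       [   0.068,   -0.008,   -0.998, 1039.552],
       [   0.   ,    0.   ,    0.   ,    1.   ]])}
wrist {'fx': 313.8810573147975, 'fy': 313.8810573147975, 'cx': 255.0862777026356, 'cy': 196.20515913244805, 'T_tool_cam': array([[   0.   ,    0.963,    0.268,  -74.935],
       [   0.001,   -0.268,    0.963, -147.887],
       [   1.   ,    0.   ,   -0.001,   -0.423],
       [   0.   ,    0.   ,    0.   ,    1.   ]])}
```

View pics/top0.png

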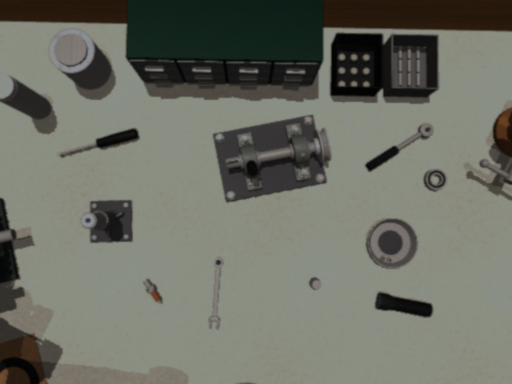

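View pics/scene0.png

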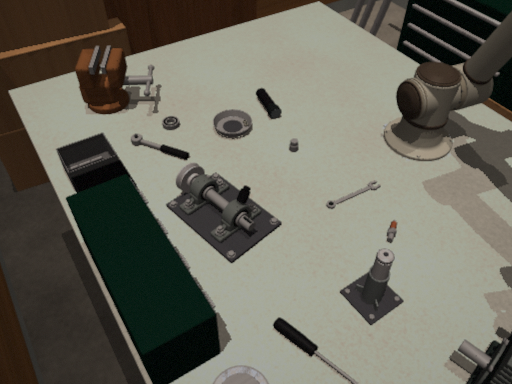

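The top view shows the jackshaft (centre ~(271,158)), with the cap at (251,167), gun in stand at (~95,220) and dish at (391,243). The scene view shows the cap at (244,195), gun top at (385,256) and dish at (233,123). I'll enlarge these.

```bash
python3 - <<'E'
import cv2,numpy as np
a=cv2.imread("pics/scene0.png");b=cv2.imread("pics/top0.png")
def c(i,x,y,w,h,s=4):
    r=cv2.resize(i[y:y+h,x:x+w],None,fx=s,fy=s,interpolation=cv2.INTER_CUBIC)
    r=cv2.convertScaleAbs(r,alpha=1.6,beta=15)
    for k in range(0,w,10): cv2.line(r,(k*s,0),(k*s,6 if (x+k)%50 else 16),(0,255,255),1); (x+k)%50==0 and cv2.putText(r,str(x+k),(k*s,28),0,.4,(0,255,255))
    for k in range(0,h,10): cv2.line(r,(0,k*s),(6 if (y+k)%50 else 16,k*s),(0,255,255),1); (y+k)%50==0 and cv2.putText(r,str(y+k),(18,k*s+4),0,.4,(0,255,255))
    return r
top=np.hstack([c(b,205,110,130,95,4),c(b,75,190,65,95,4)])
bot=np.hstack([c(a,160,160,125,97,4),c(a,335,240,70,97,4)])
bot=cv2.copyMakeBorder(bot,0,0,0,max(0,top.shape[1]-bot.shape[1]),0)[:, :top.shape[1]]
o=np.vstack([top,bot]);o=o[:, :];print(o.shape)
cv2.imwrite("pics/comp.png",cv2.resize(o,(min(800,o.shape[1]),600)) if o.shape[0]>600 else o)
E
```

```text
(768, 780, 3)
```

View pics/comp.png

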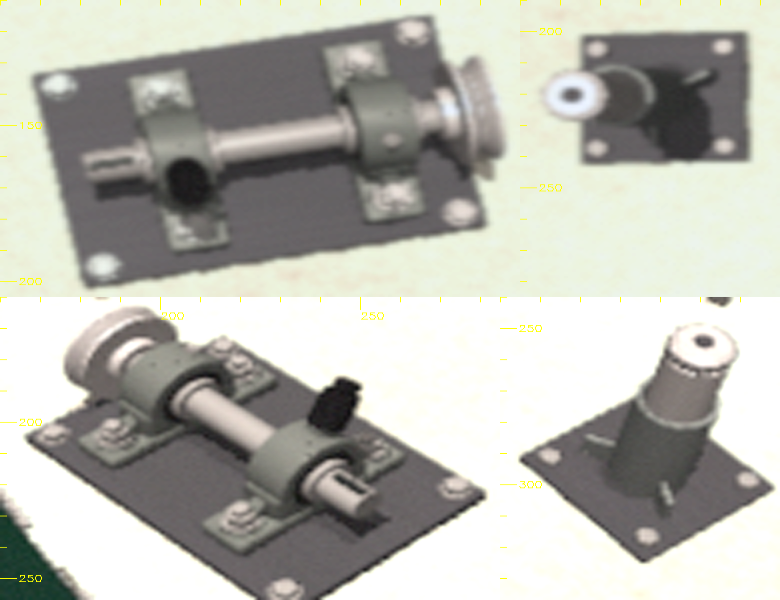

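The composite shows the plate corners, the cap in both views, and the gun's rear end cleanly, so I'll compute the positions.

```bash
cat > h.py <<'E'
from station import robot
import cv2,numpy as np
from scipy.spatial.transform import Rotation as R
np.set_printoptions(precision=3,suppress=True)
def tool(o=None):
    o=o or robot.observe(); T=np.eye(4); q=o["tcp_rot"]; T[:3,:3]=R.from_quat(np.r_[q[1:],q[0]]).as_matrix(); T[:3,3]=o["eef_pos"]; return T
def cam(n,T=None):
    c=robot.get_calibration(n); K=np.array([[c["fx"],0,c["cx"]],[0,c["fy"],c["cy"]],[0,0,1]])
    W=np.linalg.inv(c["world_to_cam"]) if n!="wrist" else (tool() if T is None else T)@c["T_tool_cam"]
    return K,W
def ray(n,p,T=None):
    K,W=cam(n,T); d=W[:3,:3]@np.linalg.solve(K,[p[0],p[1],1.]); return W[:3,3],d/np.linalg.norm(d)
def onz(n,p,z,T=None):
    o,d=ray(n,p,T); return o+d*(z-o[2])/d[2]
def proj(n,P,T=None):
    K,W=cam(n,T); q=K@(np.linalg.inv(W)@np.r_[P,1])[:3]; return q[:2]/q[2]
def tri(*rs):
    A=0;b=0
    for o,d in rs:
        M=np.eye(3)-np.outer(d,d);A=A+M;b=b+M@o
    P=np.linalg.solve(A,b); return P,[np.linalg.norm(np.cross(P-o,d)) for o,d in rs]
def shot(n,name):
    T=tool(); i=robot.read_camera(n)[...,::-1].copy(); cv2.imwrite(f"pics/{name}.png",i); return T,i
def delta(T,P,Rm=None):
    "shift (tool axes, cm) and rotvec (deg) from T to point P / rotation Rm"
    s=T[:3,:3].T@(np.array(P)-T[:3,3])/10
    return s,(np.degrees(R.from_matrix(T[:3,:3].T@Rm).as_rotvec()) if Rm is not None else None)
E
python3 - <<'E'
from h import *
c=np.array([onz("top",p,10) for p in[(213.8,134),(312.5,114.8),(326.3,182),(226.3,201.8)]])
print(c,c.mean(0),[np.linalg.norm(c[i]-c[i-1]) for i in range(4)])
y=((c[0]-c[1])+(c[3]-c[2]));y[2]=0;y/=np.linalg.norm(y)
x=((c[0]-c[3])+(c[1]-c[2]));x[2]=0;x/=np.linalg.norm(x);print(x,y,x@y)
print("yaw",np.degrees(np.arctan2(-y[0],y[1])),np.degrees(np.arctan2(x[1],x[0])))
yaw=(np.arctan2(-y[0],y[1])+np.arctan2(x[1],x[0]))/2
X=np.array([np.cos(yaw),np.sin(yaw),0]);Y=np.array([-X[1],X[0],0]);Z=np.array([0,0,1.])
J=c.mean(0);J[2]=0
a=np.radians(28);n=Z*np.cos(a)-X*np.sin(a)
root=J+50*Y+46.5*Z+38*n
print("root",root,"n",n,"tip",root+25*n,"capmid",root+20*n,"knobend",root+39*n)
for k in("top","scene"):print(k,[proj(k,root+d*n) for d in(1,39)])
s=np.array([onz("top",p,6) for p in[(90.5,201.8),(132,200.6),(132,241.2),(90.5,241.8)]]);print("stand",s.mean(0))
print("guntop",tri(ray("top",(88,220.4)),ray("scene",(386.2,254.7))),onz("top",(88,220.4),160),onz("scene",(386.2,254.7),160))
print("dish",onz("top",(391.5,243.5),24),onz("scene",(233,122),24))
T=tool();print(T)
E
```

```text
[[ 702.048   88.732   10.   ]
 [ 753.718 -151.449   10.   ]
 [ 589.199 -185.881   10.   ]
 [ 537.355   55.177   10.   ]] [645.58  -48.355  10.   ] [np.float64(168.076277062123), np.float64(245.67569764599955), np.float64(168.08352769658393), np.float64(246.56983252367124)]
[0.979 0.202 0.   ] [-0.21   0.978  0.   ] -0.008221997801930158
yaw 12.139420492505822 11.668329411463564
root [617.81   -3.11   80.052] n [-0.459 -0.097  0.883] tip [606.326  -5.531 102.126] capmid [608.623  -5.047  97.711] knobend [599.895  -6.887 114.487]
top [array([251.377, 165.234]), array([253.116, 171.117])]
scene [array([240.497, 199.961]), array([245.773, 186.495])]
stand [486.235 331.012   6.   ]
guntop (array([485.519, 334.203, 156.939]), [np.float64(1.561261146515222), np.float64(1.5612611465152693)]) [486.644 331.984 160.   ] [486.216 336.355 160.   ]
dish [ 443.907 -338.669   24.   ] [ 445.668 -334.156   24.   ]
[[ -0.913  -0.001  -0.408 254.559]
 [  0.408  -0.002  -0.913 570.329]
 [ -0.     -1.      0.002 235.712]
 [  0.      0.      0.      1.   ]]
```

```bash
cat >> h.py <<'E'
J=np.array([645.58,-48.355,0]);yaw=np.radians(11.9)
X=np.array([np.cos(yaw),np.sin(yaw),0]);Y=np.array([-X[1],X[0],0]);Z=np.array([0,0,1.])
a=np.radians(28);n=Z*np.cos(a)-X*np.sin(a)
root=J+50*Y+46.5*Z+38*n
def Rt(y,z): return np.c_[np.cross(y,z),y,z]
def plan(P,Rm,N,T=None):
    T=tool() if T is None else T; s,w=delta(T,P,Rm)
    print("at",T[:3,3],"total shift",s,"turn",w,"norm",np.linalg.norm(w))
    for k in range(N):
        Q=T[:3,:3]@R.from_rotvec(np.radians(w)*k/N).as_matrix()
        print(Q.T@(np.array(P)-T[:3,3])/10/N, w/N)
E
python3 - <<'E'
from h import *
plan(root+(21+85)*n,Rt(-n,-Y),14)
E
```

```text
at [254.559 570.329 235.712] total shift [-52.52    6.283  40.462] turn [ -8.88  -35.211  27.091] norm 45.3053723902118
[-3.751  0.449  2.89 ] [-0.634 -2.515  1.935]
[-3.604  0.54   3.057] [-0.634 -2.515  1.935]
[-3.447  0.624  3.218] [-0.634 -2.515  1.935]
[-3.28   0.702  3.373] [-0.634 -2.515  1.935]
[-3.103  0.771  3.522] [-0.634 -2.515  1.935]
[-2.919  0.833  3.663] [-0.634 -2.515  1.935]
[-2.726  0.887  3.796] [-0.634 -2.515  1.935]
[-2.526  0.933  3.922] [-0.634 -2.515  1.935]
[-2.319  0.971  4.038] [-0.634 -2.515  1.935]
[-2.106  1.     4.146] [-0.634 -2.515  1.935]
[-1.887  1.021  4.245] [-0.634 -2.515  1.935]
[-1.664  1.034  4.335] [-0.634 -2.515  1.935]
[-1.437  1.038  4.414] [-0.634 -2.515  1.935]
[-1.207  1.033  4.484] [-0.634 -2.515  1.935]
```

```bash
python3 -m jog '[[[-3.8,0.4,2.9,-0.6,-2.5,1.9,5],[-3.6,0.5,3.1,-0.6,-2.5,1.9,5],[-3.4,0.6,3.2,-0.6,-2.5,1.9,5],[-3.3,0.7,3.4,-0.6,-2.5,1.9,5],[-3.1,0.8,3.5,-0.6,-2.5,1.9,5],[-2.9,0.8,3.7,-0.6,-2.5,1.9,5],[-2.7,0.9,3.8,-0.6,-2.5,1.9,5],[-2.5,0.9,3.9,-0.6,-2.5,1.9,5]]]'; python3 - <<'E'
from h import *
plan(root+(21+85)*n,Rt(-n,-Y),7)
E
```

```text
t: 1.15
eef_pos: [438.3, 229.2, 199.2]
tcp_rot: [0.082, 0.117, 0.708, -0.691]
wrist_force: [1.0, 0.4, 0.3]
grip_width: 50.5
at [438.309 229.225 199.198] total shift [-13.123   5.698  23.696] turn [ -3.845 -14.169  11.571] norm 18.693659380629533
[-1.875  0.814  3.385] [-0.549 -2.024  1.653]
[-1.73   0.833  3.457] [-0.549 -2.024  1.653]
[-1.582  0.848  3.523] [-0.549 -2.024  1.653]
[-1.432  0.857  3.585] [-0.549 -2.024  1.653]
[-1.28   0.861  3.641] [-0.549 -2.024  1.653]
[-1.125  0.861  3.692] [-0.549 -2.024  1.653]
[-0.969  0.856  3.737] [-0.549 -2.024  1.653]
```

```bash
python3 -m jog '[[[-1.9,0.8,3.4,-0.55,-2,1.65,5],[-1.7,0.8,3.5,-0.55,-2,1.65,5],[-1.6,0.8,3.5,-0.55,-2,1.65,5],[-1.4,0.9,3.6,-0.55,-2,1.65,5],[-1.3,0.9,3.6,-0.55,-2,1.65,5],[-1.1,0.9,3.7,-0.55,-2,1.65,5],[-1,0.9,3.7,-0.55,-2,1.65,5],[0,0,0,0,0,0,5]]]'; python3 - <<'E'
from h import *
T,i=shot("wrist","w1")
plan(root+(21+85)*n,Rt(-n,-Y),1)
print(robot.observe()["qpos"])
i=cv2.convertScaleAbs(i,alpha=1.6,beta=15)
for d in(1,29,39): 
    p=proj("wrist",root+d*n,T);print(p);cv2.circle(i,tuple(int(v) for v in p),2,(0,0,255),-1)
cv2.imwrite("pics/w1m.png",i)
E
```

```text
t: 2.15
eef_pos: [571.4, -24.0, 171.8]
tcp_rot: [0.243, 0.1, 0.699, -0.665]
wrist_force: [0.3, 0.9, -0.2]
grip_width: 50.0
at [570.721 -23.248 171.725] total shift [-0.136 -0.148 -0.999] turn [-0.059  0.205 -0.174] norm 0.2756939419684958
[-0.136 -0.148 -0.999] [-0.059  0.205 -0.174]
[ 0.254  0.177 -0.601  0.077 -0.303  1.46 ]
[241.366 201.433]
[239.805 211.944]
[239.157 216.312]
```

View pics/w1m.png

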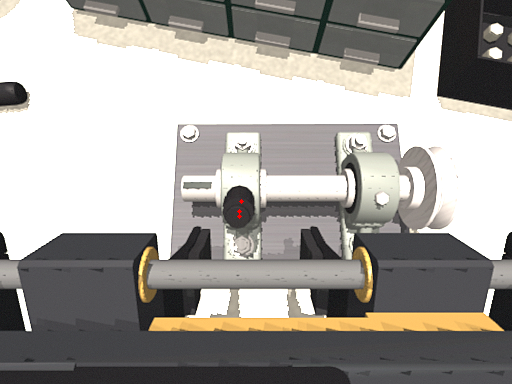

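The wrist view shows the cap at ~(238,206), with the predicted axis points lying on it, and the shaft level in the image, so the yaw is good. Now a refined check of the cap's ends across views.

```bash
python3 - <<'E'
from h import *
i=cv2.imread("pics/w1.png");c=cv2.resize(cv2.convertScaleAbs(i[140:260,170:300],alpha=2.2,beta=30),None,fx=5,fy=5,interpolation=cv2.INTER_CUBIC)
g=i.max(2)[175:235,215:265];m=(g<22).astype(np.uint8)
k,l,s,ce=cv2.connectedComponentsWithStats(m);print([(s[j]+np.r_[215,175,0,0,0],ce[j]+[215,175]) for j in range(1,k) if s[j][4]>60])
cv2.imwrite("pics/w1c.png",c)
E
```

```text
[(array([224, 186,  30,  28, 148]), array([242.405, 195.676]))]
```

View pics/w1c.png

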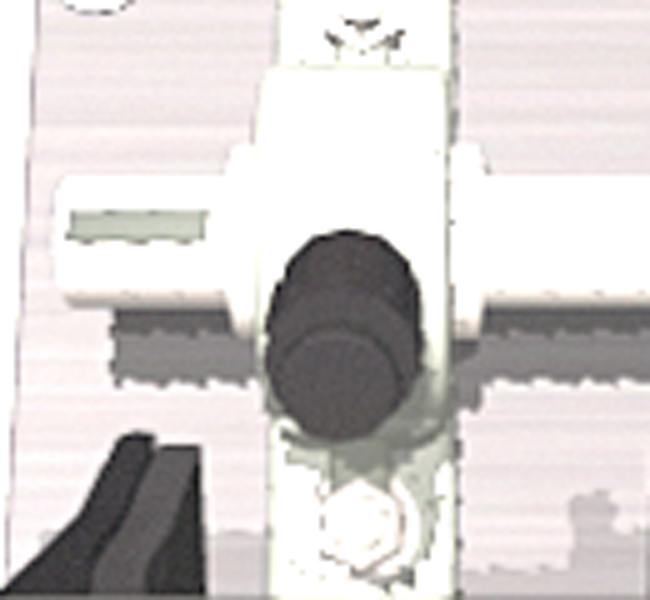

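The knob end is at (237.6,217.4) against a predicted (239.2,216.3), about 1 mm off. Going down over the cap.

```bash
python3 -m jog '[[[-0.1,0,-1.1,0,0.2,-0.2,5],[0,2,0,0,0,0,5],[0,2,0,0,0,0,5],[0,2,0,0,0,0,5],[0,1.5,0,0,0,0,5],[0,0.8,0,0,0,0,5],[0,0,0,0,0,0,5],[0,0,0,0,0,0,5]]]'; python3 - <<'E'
from h import *
plan(root+21*n+1*Y,Rt(-n,-Y),1); print(robot.observe()["wrist_force"])
T,i=shot("wrist","w2")
i=cv2.convertScaleAbs(i,alpha=1.6,beta=15); cv2.imwrite("pics/w2m.png",i)
E
```

```text
t: 3.2
eef_pos: [606.6, -1.0, 102.6]
tcp_rot: [0.241, 0.09, 0.705, -0.661]
wrist_force: [-0.1, 0.2, 0.1]
grip_width: 50.4
at [606.599  -0.952 102.568] total shift [0.126 0.379 0.347] turn [0.871 0.489 0.683] norm 1.2100183673492104
[0.126 0.379 0.347] [0.871 0.489 0.683]
[-0.067  0.215  0.106]
```

View pics/w2m.png

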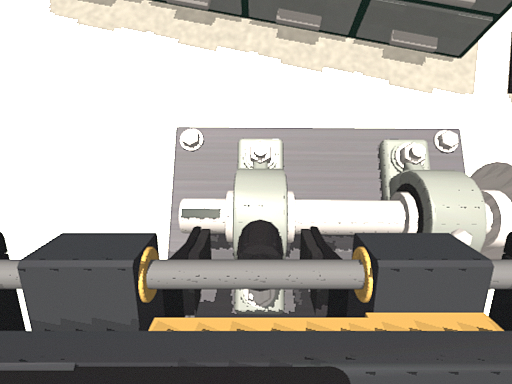

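The cap stands between the fingers at (262,240), with the jaw middle about 258. I'll apply the small correction and close.

```bash
python3 -m jog '[[[0.1,0.35,0.3,0.9,0.5,0.7,5],[0,0,0,0,0,0,5],[0,0,0,0,0,0,1.5],[0,0,0,0,0,0,1.5],[0,0,0,0,0,0,1.5],[0,0,0,0,0,0,1.5],[0,0,0,0,0,0,1.5],[0,0,0,0,0,0,1.5]]]'; python3 - <<'E'
from h import *
plan(root+21*n+1*Y,Rt(-n,-Y),1); print(robot.observe()["wrist_force"],robot.observe()["ft_torque"])
E
```

```text
t: 4.25
eef_pos: [609.9, -3.3, 104.8]
tcp_rot: [0.242, 0.095, 0.705, -0.66]
wrist_force: [0.3, -0.7, 1.4]
grip_width: 22.7
at [609.925  -3.345 104.776] total shift [0.473 0.449 0.045] turn [0.819 0.156 0.224] norm 0.8637469339287535
[0.473 0.449 0.045] [0.819 0.156 0.224]
[ 0.279 -0.727  1.368] [-0.334  0.96  -0.043]
```

```bash
python3 -m jog '[[[0,-0.8,0,0,0,0,1.5],[0,-0.8,0,0,0,0,1.5],[0,-0.8,0,0,0,0,1.5],[0,-1,0,0,0,0,1.5],[0,-1.5,0,0,0,0,1.5],[0,-2,0,0,0,0,1.5],[0,-2,0,0,0,0,1.5],[0,0,0,0,0,0,1.5]]]'; python3 - <<'E'
from h import *
D=np.array([444.5,-337,0]); r=D/np.linalg.norm(D); 
# dish target: tool down, keep yaw of jaws
T=tool();z=T[:3,2].copy();z[2]=0;z/=np.linalg.norm(z)
print(robot.observe()["wrist_force"],robot.observe()["qpos"])
T,i=shot("wrist","w3");i=cv2.convertScaleAbs(i,alpha=1.6,beta=15); cv2.imwrite("pics/w3m.png",i)
plan(D+[0,0,90],Rt(-Z,z),8)
E
```

```text
t: 5.25
eef_pos: [567.0, -14.9, 190.2]
tcp_rot: [0.242, 0.097, 0.705, -0.66]
wrist_force: [-0.0, -0.0, -0.2]
grip_width: 23.0
[-0.004 -0.018 -0.214] [ 0.267  0.147 -0.565  0.039 -0.371  1.484]
at [566.8   -14.914 189.11 ] total shift [21.11  -0.326 28.973] turn [  0.65   -0.171 -27.854] norm 27.861677437568876
[ 2.639 -0.041  3.622] [ 0.081 -0.021 -3.482]
[2.638 0.125 3.621] [ 0.081 -0.021 -3.482]
[2.626 0.29  3.619] [ 0.081 -0.021 -3.482]
[2.605 0.454 3.618] [ 0.081 -0.021 -3.482]
[2.574 0.617 3.616] [ 0.081 -0.021 -3.482]
[2.533 0.777 3.614] [ 0.081 -0.021 -3.482]
[2.482 0.934 3.612] [ 0.081 -0.021 -3.482]
[2.422 1.089 3.61 ] [ 0.081 -0.021 -3.482]
```

View pics/w3m.png

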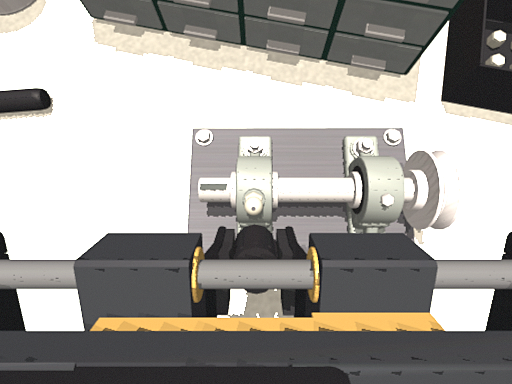

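The cap is in the jaws (262,243) and the bare nipple's ball shows at (255,203). Going to the dish.

```bash
python3 -m jog '[[[2.6,0,3.6,0.1,0,-3.5,1.5],[2.6,0.1,3.6,0.1,0,-3.5,1.5],[2.6,0.3,3.6,0.1,0,-3.5,1.5],[2.6,0.4,3.6,0.1,0,-3.5,1.5],[2.6,0.6,3.6,0.1,0,-3.5,1.5],[2.5,0.8,3.6,0.1,0,-3.5,1.5],[2.5,0.9,3.6,0,0,-3.5,1.5],[2.4,1,3.6,0,0,-3.5,1.5]]]'; python3 - <<'E'
from h import *
T,i=shot("wrist","w4");i=cv2.convertScaleAbs(i,alpha=1.6,beta=15)
z=T[:3,2].copy();z[2]=0;z/=np.linalg.norm(z)
D=np.array([444.5,-337,0]);plan(D+[0,0,34],Rt(-Z,z),1,T)
p=proj("wrist",D+[0,0,24],T);print(p);cv2.circle(i,tuple(int(v) for v in p),3,(0,0,255),-1)
cv2.imwrite("pics/w4m.png",i)
E
```

```text
t: 6.3
eef_pos: [441.4, -342.6, 85.6]
tcp_rot: [0.069, -0.085, 0.704, -0.702]
wrist_force: [-0.1, -0.2, 0.3]
grip_width: 22.7
at [ 441.421 -342.579   85.562] total shift [-0.539  5.148 -0.447] turn [0.341 0.004 1.306] norm 1.3494608175832128
[-0.539  5.148 -0.447] [0.341 0.004 1.306]
[248.106 211.346]
```

View pics/w4m.png

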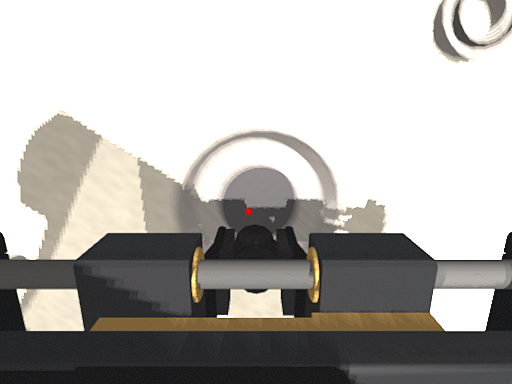

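Dish rim spans columns 180–338 with its top at row 130, so the centre is ~(259,209), 8 mm further along tool +z than estimated. Correcting, lowering and releasing.

```bash
python3 -m jog '[[[-0.5,1,0.35,0.3,0,1.3,1.5],[0,1.4,0,0,0,0,1.5],[0,1.4,0,0,0,0,1.5],[0,0.9,0,0,0,0,1.5],[0,0.3,0,0,0,0,1.5],[0,0,0,0,0,0,1.5],[0,0,0,0,0,0,1.5],[0,0,0,0,0,0,1.5]]]'; python3 - <<'E'
from h import *
o=robot.observe();print(o["wrist_force"],o["eef_pos"])
E
```

```text
t: 7.35
eef_pos: [445.2, -347.7, 29.5]
tcp_rot: [0.074, -0.08, 0.704, -0.702]
wrist_force: [-0.2, 0.3, -0.4]
grip_width: 23.1
[-0.168  0.319 -0.43 ] [ 445.16  -347.651   29.454]
```

```bash
python3 -m jog '[[[0,0,0,0,0,0,3.6],[0,0,0,0,0,0,3.6],[0,0,0,0,0,0,3.6],[0,-1,0,0,0,0,3.6],[0,-2,0,0,0,0,3.6],[0,-3,0,0,0,0,3.6],[0,-4,0,0,0,0,3.6],[0,-3,0,0,0,0,5]]]'; python3 - <<'E'
from h import *
T,i=shot("wrist","w5");i=cv2.convertScaleAbs(i,alpha=1.6,beta=15)
cv2.imwrite("pics/w5m.png",i)
print(robot.observe()["qpos"])
# gun: tool down above gun, TCP z 250
z=T[:3,2].copy();z[2]=0;z/=np.linalg.norm(z)
plan(np.array([486,332.5,230]),Rt(-Z,z),14)
E
```

```text
t: 8.35
eef_pos: [445.1, -347.4, 162.9]
tcp_rot: [0.072, -0.081, 0.704, -0.701]
wrist_force: [-0.0, 0.2, -0.2]
grip_width: 40.6
[-0.375  0.349 -0.235  0.005 -0.994  2.161]
at [ 447.105 -348.727  167.283] total shift [-18.504  -6.403 -65.664] turn [0.008 0.062 0.432] norm 0.43696744656440356
[-1.322 -0.457 -4.69 ] [0.001 0.004 0.031]
[-1.322 -0.457 -4.69 ] [0.001 0.004 0.031]
[-1.321 -0.456 -4.69 ] [0.001 0.004 0.031]
[-1.321 -0.455 -4.691] [0.001 0.004 0.031]
[-1.321 -0.455 -4.691] [0.001 0.004 0.031]
[-1.321 -0.454 -4.691] [0.001 0.004 0.031]
[-1.321 -0.453 -4.691] [0.001 0.004 0.031]
[-1.321 -0.453 -4.691] [0.001 0.004 0.031]
[-1.321 -0.452 -4.691] [0.001 0.004 0.031]
[-1.321 -0.451 -4.691] [0.001 0.004 0.031]
[-1.321 -0.451 -4.691] [0.001 0.004 0.031]
[-1.32  -0.45  -4.691] [0.001 0.004 0.031]
[-1.32  -0.449 -4.691] [0.001 0.004 0.031]
[-1.32  -0.449 -4.692] [0.001 0.004 0.031]
```

View pics/w5m.png

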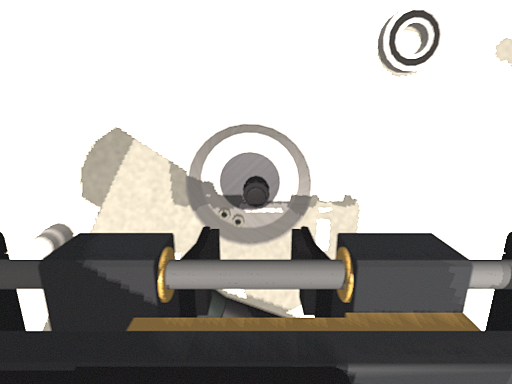

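The cap stands upright in the dish at (256,190), clear of the nuts at (223,214) and (238,220). Nine pictures viewed. On to the gun.

```bash
python3 -m jog '[[[-1.3,-1,-4.7,0,0,0,6],[-1.3,-1,-4.7,0,0,0,6],[-1.3,-1,-4.7,0,0,0,6],[-1.3,-0.6,-4.7,0,0,0,6],[-1.3,-0.6,-4.7,0,0,0,6],[-1.3,-0.6,-4.7,0,0,0,6],[-1.3,-0.5,-4.7,0,0,0,6],[-1.3,-0.5,-4.7,0,0,0,6]]]'; python3 - <<'E'
from h import *
plan(np.array([486,332.5,230]),Rt(-Z,-Y),6)
E
```

```text
t: 9.4
eef_pos: [469.3, 49.2, 232.7]
tcp_rot: [-0.077, 0.073, -0.702, 0.704]
wrist_force: [1.6, -0.6, 0.1]
grip_width: 59.9
at [469.297  49.172 232.741] total shift [ -7.581   0.233 -27.351] turn [-0.169  0.221 -0.306] norm 0.413888549004258
[-1.263  0.039 -4.559] [-0.028  0.037 -0.051]
[-1.261  0.04  -4.559] [-0.028  0.037 -0.051]
[-1.258  0.041 -4.56 ] [-0.028  0.037 -0.051]
[-1.255  0.042 -4.561] [-0.028  0.037 -0.051]
[-1.252  0.043 -4.562] [-0.028  0.037 -0.051]
[-1.249  0.045 -4.562] [-0.028  0.037 -0.051]
```

```bash
python3 -m jog '[[[-1.2,0,-4.6,0,0,0,6],[-1.2,0,-4.6,0,0,0,6],[-1.2,0,-4.6,0,0,0,6],[-1.2,0,-4.6,0,0,0,6],[-1.2,0,-4.5,0,0,0,6],[-1.2,0,-4,0,0,0,6],[0,0,0,0,0,0,6],[0,0,0,0,0,0,6]]]'; python3 - <<'E'
from h import *
T,i=shot("wrist","w6");plan(np.array([486,332.5,230]),Rt(-Z,-Y),1,T)
i=cv2.convertScaleAbs(i,alpha=0.9)
for z in(160,):
    p=proj("wrist",[486,332.5,z],T);print(p);cv2.circle(i,tuple(int(v) for v in p),3,(0,0,255),-1)
cv2.imwrite("pics/w6m.png",i)
E
```

```text
t: 10.4
eef_pos: [481.4, 339.1, 238.0]
tcp_rot: [0.081, -0.072, 0.703, -0.702]
wrist_force: [-0.1, -0.3, -0.2]
grip_width: 59.8
at [481.361 339.108 238.007] total shift [-0.3    0.805  0.745] turn [ 0.01   0.525 -0.739] norm 0.906800780607605
[-0.3    0.805  0.745] [ 0.01   0.525 -0.739]
[264.344 208.898]
```

View pics/w6m.png

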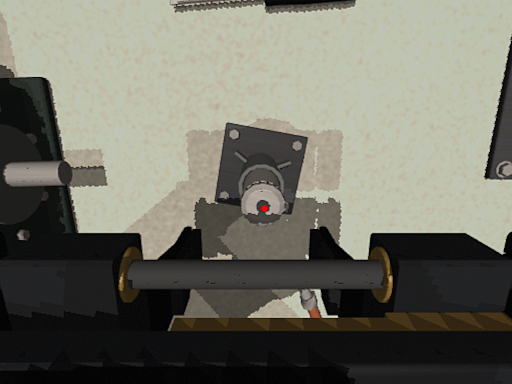

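The gun's rear end is at (264,206) against a predicted (264,209), within 2 mm. Descending to grip with the TCP at z≈126.

```bash
python3 -m jog '[[[-0.4,0,0.75,0,0.5,-0.7,6],[0,2,0,0,0,0,6],[0,2.5,0,0,0,0,6],[0,2.5,0,0,0,0,6],[0,2.2,0,0,0,0,6],[0,1.3,0,0,0,0,6],[0,0,0,0,0,0,6],[0,0,0,0,0,0,6]]]'; python3 - <<'E'
from h import *
plan(np.array([486,332.5,126]),Rt(-Z,-Y),1);print(robot.observe()["wrist_force"])
E
```

```text
t: 11.45
eef_pos: [491.7, 324.5, 134.8]
tcp_rot: [0.07, -0.068, 0.705, -0.702]
wrist_force: [0.5, 1.1, 0.9]
grip_width: 60.0
at [491.676 324.533 134.8  ] total shift [ 0.405  0.881 -0.889] turn [ 0.198 -0.678 -0.24 ] norm 0.7459951123829929
[ 0.405  0.881 -0.889] [ 0.198 -0.678 -0.24 ]
[0.47  1.129 0.906]
```

```bash
python3 -m jog '[[[0.3,0.4,-0.9,0,-0.6,0,6],[0,0.4,0,0,0,0,6],[0,0,0,0,0,0,6],[0,0,0,0,0,0,3],[0,0,0,0,0,0,3],[0,0,0,0,0,0,3],[0,0,0,0,0,0,3],[0,0,0,0,0,0,3]]]'; python3 - <<'E'
from h import *
plan(np.array([486,332.5,126]),Rt(-Z,-Y),1);o=robot.observe();print(o["wrist_force"],o["ft_torque"],o["grip_width"])
E
```

```text
t: 12.45
eef_pos: [487.3, 334.5, 128.5]
tcp_rot: [0.076, -0.071, 0.706, -0.701]
wrist_force: [-0.2, -0.7, -0.1]
grip_width: 33.5
at [487.3   334.487 128.462] total shift [0.17  0.244 0.169] turn [ 0.332  0.01  -0.432] norm 0.5444186271785091
[0.17  0.244 0.169] [ 0.332  0.01  -0.432]
[-0.189 -0.742 -0.147] [-0.043  0.027 -0.05 ] 33.49176399545762
```

Gripped (33.5 mm). Lift out straight up.

```bash
python3 -m jog '[[[0,-1,0,0,0,0,3],[0,-1.5,0,0,0,0,3],[0,-2,0,0,0,0,3],[0,-2.5,0,0,0,0,3],[0,-2.5,0,0,0,0,3],[0,-2.5,0,0,0,0,3],[0,-2.5,0,0,0,0,3],[0,-1,0,0,0,0,3]]]'; python3 - <<'E'
from h import *
o=robot.observe();print(o["wrist_force"],o["ft_torque"],o["qpos"])
plan(root+176*n+1*Y,Rt(-n,-Y),10)
E
```

```text
t: 13.45
eef_pos: [482.3, 330.7, 285.5]
tcp_rot: [0.07, -0.075, 0.704, -0.703]
wrist_force: [0.7, 0.1, -5.4]
grip_width: 33.5
[ 0.704  0.108 -5.361] [-0.028 -0.071  0.017] [ 0.875  0.289 -0.007 -0.007 -1.279  0.903]
at [482.28  330.67  285.506] total shift [ 1.732  4.93  35.374] turn [ 0.094 -0.22  28.4  ] norm 28.400943317455035
[0.173 0.493 3.537] [ 0.009 -0.022  2.84 ]
[0.199 0.484 3.537] [ 0.009 -0.022  2.84 ]
[0.224 0.474 3.537] [ 0.009 -0.022  2.84 ]
[0.249 0.463 3.537] [ 0.009 -0.022  2.84 ]
[0.273 0.451 3.537] [ 0.009 -0.022  2.84 ]
[0.296 0.437 3.537] [ 0.009 -0.022  2.84 ]
[0.319 0.423 3.536] [ 0.009 -0.022  2.84 ]
[0.341 0.407 3.536] [ 0.009 -0.022  2.84 ]
[0.362 0.39  3.536] [ 0.009 -0.022  2.84 ]
[0.382 0.372 3.536] [ 0.009 -0.022  2.84 ]
```

```bash
python3 -m jog '[[[0.2,0.5,4.4,0,0,3.5,3],[0.2,0.5,4.4,0,0,3.5,3],[0.3,0.5,4.4,0,0,3.5,3],[0.3,0.5,4.4,0,0,3.5,3],[0.3,0.5,4.4,0,0,3.5,3],[0.4,0.5,4.4,0,0,3.5,3],[0.4,0.5,4.4,0,0,3.5,3],[0.4,0.5,4.4,0,0,3.5,3]]]'; python3 - <<'E'
from h import *
o=robot.observe();print(o["wrist_force"],o["ft_torque"],o["qpos"])
plan(root+176*n+1*Y,Rt(-n,-Y),1)
E
```

```text
t: 14.45
eef_pos: [531.1, -27.9, 233.8]
tcp_rot: [0.237, 0.095, 0.7, -0.666]
wrist_force: [-0.1, 0.2, -4.4]
grip_width: 33.7
[-0.147  0.191 -4.403] [-0.34   1.587  0.063] [ 0.269  0.031 -0.573  0.062 -0.49   1.461]
at [531.053 -27.888 233.825] total shift [-0.73   0.194 -0.736] turn [-0.06  -0.009  0.645] norm 0.6480776209884127
[-0.73   0.194 -0.736] [-0.06  -0.009  0.645]
```

```bash
python3 -m jog '[[[-0.7,0.2,-0.7,0,0,0.6,3],[0,0,0,0,0,0,3],[0,0,0,0,0,0,3],[0,0,0,0,0,0,3],[0,0,0,0,0,0,3],[0,0,0,0,0,0,3],[0,0,0,0,0,0,3],[0,0,0,0,0,0,3]]]'; python3 - <<'E'
from h import *
es=[]
T,w=shot("wrist","w7");plan(root+176*n+1*Y,Rt(-n,-Y),1,T)
print(np.array([robot.observe()["eef_pos"] for _ in range(3)]))
_,s=shot("scene","s7");_,t=shot("top","t7")
print(tool()); np.save("T7.npy",T)
nose=T[:3,3]+63.5*T[:3,1]
for k in("wrist","scene","top"):
    print(k,"mouth",proj(k,nose+58*T[:3,1],T),"nose",proj(k,nose,T),"tip",proj(k,root+25*n,T),"ball",proj(k,root+17*n,T))
def c(i,x,y,w,h,s,al=1.6):
    r=cv2.convertScaleAbs(cv2.resize(i[y:y+h,x:x+w],None,fx=s,fy=s,interpolation=cv2.INTER_CUBIC),alpha=al,beta=15)
    for k in range(0,w,10): cv2.line(r,(k*s,0),(k*s,5),(0,0,255),1)
    for k in range(0,h,10): cv2.line(r,(0,k*s),(5,k*s),(0,0,255),1)
    cv2.putText(r,f"{x},{y}",(8,20),0,.45,(0,0,255));return r
A=c(w,210,150,100,100,4,1.0);B=c(s,195,110,100,100,4);C=c(t,205,125,100,100,2);D=c(w,0,90,400,200,1)
o=np.hstack([A,B]);o=np.vstack([o,np.hstack([C,cv2.resize(w,(267,200)),cv2.resize(s,(267,200))])[:, :800] if 0 else cv2.copyMakeBorder(np.hstack([C,D]),0,0,0,200,0)[:, :800]])
print(o.shape);cv2.imwrite("pics/comp7.png",o)
E
```

```text
t: 15.45
eef_pos: [532.4, -21.1, 232.0]
tcp_rot: [0.236, 0.096, 0.7, -0.667]
wrist_force: [-0.1, -0.2, -4.6]
grip_width: 33.6
at [532.383 -21.098 231.984] total shift [-0.574 -0.094 -0.1  ] turn [-0.12  -0.132  0.728] norm 0.7493922827872455
[-0.574 -0.094 -0.1  ] [-0.12  -0.132  0.728]
[[532.372 -21.124 231.992]
 [532.372 -21.124 231.992]
 [532.372 -21.124 231.992]]
[[ -0.87    0.449   0.203 532.351]
 [ -0.181   0.092  -0.979 -21.197]
 [ -0.458  -0.889   0.001 231.975]
 [  0.      0.      0.      1.   ]]
wrist mouth [254.62  196.062] nose [254.438 217.896] tip [254.353 180.569] ball [254.36 178.7 ]
scene mouth [249.765 180.829] nose [258.032 159.457] tip [243.812 191.501] ball [242.7   194.338]
top mouth [254.472 176.574] nose [257.377 186.529] tip [252.46 168.9 ] ball [252.093 167.659]
(600, 800, 3)
```

View pics/comp7.png

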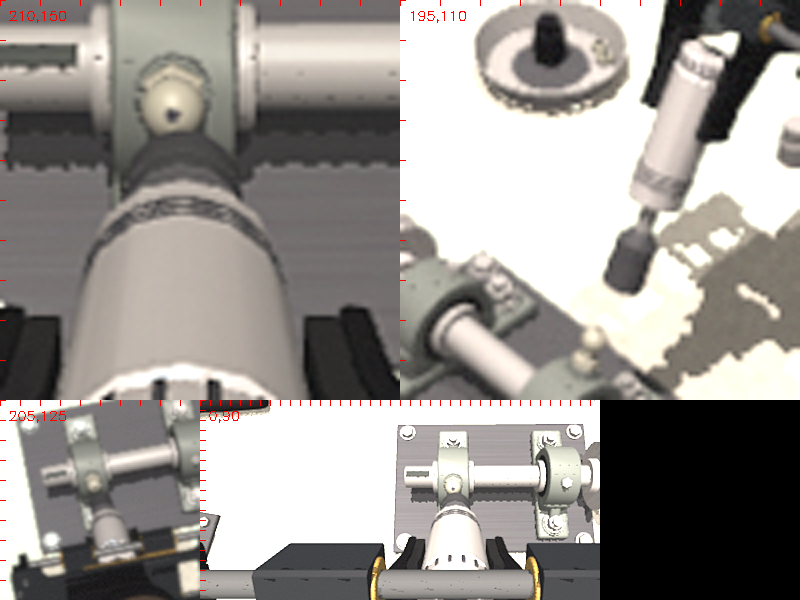

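The composite shows the ball head at wrist (253.2,176.2), the gun axis at column ~255.4, and in the scene view the nose at (258,158), mouth ~(251,181) and nipple tip (243.8,192). I'll check the gun's axis numerically before pressing.

```bash
python3 - <<'E'
from h import *
s=cv2.imread("pics/s7.png");T=np.load("T7.npy")
g=s.max(2).astype(int)
for r in(130,136,142,148,154,158,163,168,172,176,180,183): print(r,g[r,240:284])
for d in(-34,-20,0,10,20,41,50,58): print(d,proj("scene",T[:3,3]+(63.5+d)*T[:3,1],T))
w=cv2.imread("pics/w7.png").max(2).astype(int)
print("wrist cols 254")
print(w[165:215,250],w[165:215,258])
for r in(186,190,205,215,225):print(r,w[r,222:292])
E
```

```text
130 [139 154 147 132 125 100  72  50  65  70  84 128 175 192 192 184 140  28
  14  21  16  43  94 128 135 139 139 144 152 146 151 150 121  91  34  17
  12   8  11   5   3   7   3  24]
136 [ 75 100 106  69 109 168 184 190 192 192 193 193 193 192 185 166 138  45
  16  65 114 131 137 140 140 142 139 130 127 125 117  82  20  13  10   9
   5   5   5  19 104 173 191 193]
142 [191 191 189 189 191 193 191 190 190 191 191 191 191 192 191 192 186 160
 125 133 138 140 141 141 137 128 127 122 104  53  20  15  10  10   5   6
   9  71 151 194 193 194 194 193]
148 [189 190 190 190 189 190 190 190 191 191 193 193 193 194 177 138 129 134
 138 139 141 141 132 127 124 119 108  97  82  65  92 158 192 193 194 194
 194 194 194 193 193 193 194 194]
154 [189 188 189 191 191 191 192 191 190 190 189 190 169 108  90  98  96  90
 109 119 103  89  95 102  94  89  78  63 114 184 193 193 191 190 193 195
 193 193 194 194 193 191 193 194]
158 [190 190 192 192 193 191 190 191 193 194 191 174 134 133 136 136 138 134
 122 111 102  93  85  66  53  43  85 155 194 192 192 193 179 144 133 120
 144 161 193 191 190 192 194 1
[... 2302 characters left out ...]
 173 161 147 119 115 112 103  84  70  61  81 126 140 116
  96  96  98  99  98  99  98  98  97  97  97  99  98  98  96  97]
215 [106 105 107 105 106 105 104 106 110  83  47 111 151 151 151 153 155 158
 161 165 171 174 176 178 177 177 178 179 178 176 175 175 175 175 175 175
 173 173 172 172 171 169 168 166 164 164 163 160 156 152 150 147 145 142
 143 118  61  73  99 102 100 100 100 100 101 100 100  99  99 101]
225 [107 108 107 107 108 107 105 106 121 137 151 154 153 154 157 158 161 164
 167 174 176 177 179 178 179 179 179 179 177 177 177 177 175 176 176 177
 175 174 174 172 171 169 169 166 165 165 163 163 160 156 153 152 149 145
 144 141 137 128 111 100  99 103 103 103 103 103 102 102 102 102]
```

The gun axis lies on the tool axis to within 0.3 px in the scene view. Correct the tilt and offset, then advance to about 8 mm before contact.

```bash
python3 -m jog '[[[-0.65,0,-0.15,0,0,0.7,3],[0,0.8,0,0,0,0,3],[0,0.8,0,0,0,0,3],[0,0.5,0,0,0,0,3],[0,0,0,0,0,0,3],[0,0,0,0,0,0,3],[0,0,0,0,0,0,3],[0,0,0,0,0,0,3]]]'; python3 - <<'E'
from h import *
T,w=shot("wrist","w8");np.save("T8.npy",T)
_,s=shot("scene","s8")
plan(root+155*n+1.5*Y-1*T[:3,0],Rt(-n,-Y),1,T)
nose=T[:3,3]+63.5*T[:3,1]
for k in("wrist","scene"):
    print(k,"mouth",proj(k,nose+58*T[:3,1],T),"mouthrim",proj(k,nose+58*T[:3,1]-12.5*T[:3,0],T),"nose",proj(k,nose,T),"tip",proj(k,root+25*n,T),"ball",proj(k,root+17*n,T))
def c(i,x,y,w,h,s,al=1.6):
    r=cv2.convertScaleAbs(cv2.resize(i[y:y+h,x:x+w],None,fx=s,fy=s,interpolation=cv2.INTER_CUBIC),alpha=al,beta=15)
    for k in range(0,w,10): cv2.line(r,(k*s,0),(k*s,5),(0,0,255),1)
    for k in range(0,h,10): cv2.line(r,(0,k*s),(5,k*s),(0,0,255),1)
    cv2.putText(r,f"{x},{y}",(8,20),0,.45,(0,0,255));return r
cv2.imwrite("pics/comp8.png",np.hstack([c(w,230,155,50,75,8,1.0),c(s,230,145,50,75,8)]))
E
```

```text
t: 16.6
eef_pos: [548.5, -16.3, 214.9]
tcp_rot: [0.24, 0.1, 0.7, -0.665]
wrist_force: [-0.3, -0.5, -5.7]
grip_width: 33.9
at [548.47  -16.348 214.854] total shift [-0.003 -0.284 -0.015] turn [-0.136 -0.146  0.031] norm 0.20199948763278386
[-0.003 -0.284 -0.015] [-0.136 -0.146  0.031]
wrist mouth [254.62  196.053] mouthrim [254.607 182.328] nose [254.437 217.888] tip [255.787 195.331] ball [255.755 193.048]
scene mouth [244.662 189.761] mouthrim [241.195 190.391] nose [252.997 168.612] tip [243.812 191.501] ball [242.7   194.338]
```

View pics/comp8.png

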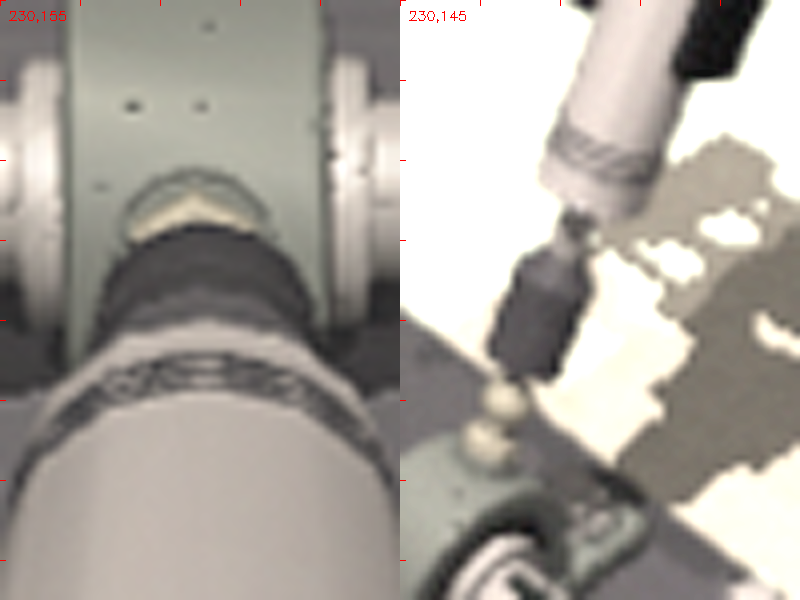

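The coupler is about 5 mm above the ball. The wrist view shows gun axis at column 255.5 against nipple 254.4, and in the scene the ball sits ~0.7 px left of the gun axis. Shift x −2 mm, z −1 mm, then advance. All 12 views are used, so it's numbers from here.

```bash
python3 -m jog '[[[-0.2,0,-0.1,0,0,0,3],[0,0,0,0,0,0,3],[0,0.3,0,0,0,0,3],[0,0.3,0,0,0,0,3],[0,0.3,0,0,0,0,3],[0,0.1,0,0,0,0,3],[0,0,0,0,0,0,3],[0,0,0,0,0,0,3]]]'; cat > st.py <<'E'
from h import *
o=robot.observe();T=tool(o);f=o["wrist_force"]
s,w=delta(T,root+152.2*n+2.5*Y,Rt(-n,-Y))
print("f tool",T[:3,:3].T@f,"torque",T[:3,:3].T@o["ft_torque"],"width",o["grip_width"])
print("axial adv mm",-10*s[1]," lateral err mm (x,z) to wrist/scene line",10*(T[:3,:3].T@(np.array([0,0,0])+ (root+152.2*n+2.5*Y-3*T[:3,0]-T[:3,3])))[[0,2]]/10,"turn",w)
g=robot.read_camera("scene").max(2).astype(int)
E
python3 st.py; python3 - <<'E'
from h import *
T,w=shot("wrist","w9");_,s=shot("scene","s9")
g=s.max(2).astype(int)
for r in range(170,200,3):print(r,g[r,232:264])
E
```

```text
t: 17.7
eef_pos: [554.4, -14.1, 206.0]
tcp_rot: [0.239, 0.099, 0.7, -0.666]
wrist_force: [-1.3, 0.4, -2.7]
grip_width: 33.6
f tool [ 2.277  1.872 -0.688] torque [-0.099 -0.024 -1.861] width 33.56771303346307
axial adv mm 10.780947788286008  lateral err mm (x,z) to wrist/scene line [-0.607 -0.119] turn [-0.143 -0.152  0.124]
170 [194 195 194 195 194 195 197 195 194 194 195 196 189 158 131 136 135 126
 116  97  89  94 105  95  73  60  60  53  63  89 103 105]
173 [194 194 195 194 194 194 194 194 194 196 196 194 194 191 166 140 148 143
 140 134 126 122 114 102  82  71  62  75 104 106 105 105]
176 [196 194 194 198 199 198 197 194 193 194 194 195 194 194 196 176 101  51
  57  70  88 100  98  90  95 106  99 106 108 108 104 103]
179 [193 193 194 194 195 195 194 195 195 193 195 193 194 181 137 110 100  86
  71  54 111 172 178 175 151 106 106 121 163 195 194 195]
182 [195 197 197 195 194 194 195 195 193 182 139  75  64  65  67  72  71  64
  54  65 129 173 172 171 175 190 186 167 151 104 104 104]
185 [112 148 177 195 189 179 176 173 165 128  53  46  48  52  57  58  59  58
  50  44  98 161 169 171 177 184 186 187 151 103 104 102]
188 [ 54  55  56  64  98 144 174 158 101  47  46  47  47  46  43  41  39  32
  39 115 185 190 179 166 166 166 164 164 169 174 170 128]
191 [ 54  55  64  62  57  57  53  47  47  49  51  51  47  43  44  36  32  38
 116 184 190 177 173 169 166 165 167 171 171 169 154 105]
194 [ 67  65  66  67  66  67  60  53  51  49  49  46  45  40  36  27  33 102
 161 160 164 169 171 172 173 172 173 158 120 106  69  69]
197 [ 66  65  65  67  68  66  70  79  83  80  65  52  52  48  50  52  90 146
 166 166 165 169 172 173 170 170 170 168 157 123  69  69]
```

Light contact (~2 N) at 10.8 mm of advance, just where the jaws should meet the ball. Pressing on gradually.

```bash
python3 -m jog '[[[0,0.3,0,0,0,0,3],[0,0.3,0,0,0,0,3],[0,0.3,0,0,0,0,3],[0,0.3,0,0,0,0,3],[0,0,0,0,0,0,3],[0,0,0,0,0,0,3],[0,0,0,0,0,0,3],[0,0,0,0,0,0,3]]]'; python3 st.py
```

```text
t: 18.85
eef_pos: [560.4, -13.2, 196.0]
tcp_rot: [0.24, 0.1, 0.699, -0.666]
wrist_force: [-2.2, -0.2, -1.4]
grip_width: 33.6
f tool [ 2.598  0.238 -0.201] torque [-0.074 -0.018 -2.038] width 33.589879152344594
axial adv mm 22.467010780885598  lateral err mm (x,z) to wrist/scene line [ 0.048 -0.461] turn [-0.177 -0.134  0.049]
```

Advance 22.5 mm with only 3.7 N (below the 7 N preload), so the ball has passed the jaws and is near the seat. Now into the spring.

```bash
python3 -m jog '[[[0,0.3,0,0,0,0,3],[0,0.3,0,0,0,0,3],[0,0.3,0,0,0,0,3],[0,0.2,0,0,0,0,3],[0,0,0,0,0,0,3],[0,0,0,0,0,0,3],[0,0,0,0,0,0,3],[0,0,0,0,0,0,3]]]'; python3 st.py
```

```text
t: 19.9
eef_pos: [563.6, -12.6, 190.6]
tcp_rot: [0.241, 0.1, 0.699, -0.666]
wrist_force: [-7.6, 0.5, 4.8]
grip_width: 33.3
f tool [ 4.242 -7.653 -2.024] torque [-0.655  0.005 -2.598] width 33.3438644961638
axial adv mm 28.786960684132037  lateral err mm (x,z) to wrist/scene line [ 0.281 -0.516] turn [-0.228 -0.098 -0.008]
```

```bash
python3 -m jog '[[[0,0.3,0,0,0,0,3],[0,0.3,0,0,0,0,3],[0,0.2,0,0,0,0,3],[0,0,0,0,0,0,3],[0,0,0,0,0,0,3],[0,0,0,0,0,0,3],[0,0,0,0,0,0,3],[0,0,0,0,0,0,3]]]'; python3 st.py; python3 - <<'E'
from h import *
_,s=shot("scene","s10")
T=tool();nose=T[:3,3]+63.5*T[:3,1]
print("pred nose",proj("scene",nose,T),"tip",proj("scene",root+25*n),"mouth seated",proj("scene",root+8*n))
g=s.max(2).astype(int)
for r in range(168,206,2):print(r,g[r,230:262])
E
```

```text
t: 20.95
eef_pos: [564.4, -12.5, 189.0]
tcp_rot: [0.241, 0.101, 0.699, -0.666]
wrist_force: [-8.3, 0.6, 4.8]
grip_width: 33.5
f tool [ 4.783 -8.    -2.268] torque [-0.716 -0.087 -2.669] width 33.508278136424266
axial adv mm 30.53142383165693  lateral err mm (x,z) to wrist/scene line [ 0.261 -0.546] turn [-0.283 -0.069 -0.085]
pred nose [248.005 180.016] tip [243.812 191.501] mouth seated [241.458 197.509]
168 [197 194 196 197 196 198 200 199 195 196 196 197 198 195 192 167 131 137
 142 144 146 147 142 134 130 125 117 104  86  69  59  80]
170 [199 195 195 196 198 197 196 196 197 195 196 196 196 198 174 114 136 140
 143 145 146 144 135 128 125 119 106  94  79  70  80 103]
172 [198 199 196 197 195 197 197 196 196 195 197 196 196 178 127 114 117 143
 145 145 144 137 130 125 120 107  96  82  68  78 103 105]
174 [197 196 197 199 200 199 197 197 196 196 196 196 181 124  84 103 110 108
 120 120 129 129 126 121 109  97  85  71  70  93 107 108]
176 [196 197 197 197 196 200 201 200 198 196 196 191 166 127 121 110 115 110
 110  99  87  92  89  87  75  66  60  65  94 108 108 109]
178 [199 198 196
[... 1173 characters left out ...]
 174 174 175 152  71  70]
196 [ 67  69  68  66  67  66  61  48  50  50  50  49  48  44  41  36  29  54
 120 170 165 163 167 169 173 175 173 157 108  70  70  70]
198 [ 66  67  68  67  67  69  66  60  51  51  49  47  45  38  37  29  29  42
  63  98 132 156 175 174 175 159 107  69  68  70  69  70]
200 [ 65  70  82  92  94  97  87  68  78  82  55  51  42  38  33  26  39  55
  55  56  57  64 102 148 169 170 165 128  69  69  69  67]
202 [ 97 105 106 104 103 100  92  81  80  84  93  78  68  47  50  55  57  57
  58  57  54  49  38  28  59  97 106  69  70  71  72  70]
204 [106 107 107 107 105 105 105 100  91  84  81  67  59  53  50  44  54  55
  57  46  53  54  51  42  31  21  26  36  54  67  71  70]
```

Zero rows let the arm yield to the spring, so a steady offset must be kept in every row.

```bash
python3 -m jog '[[[0,0.3,0,0,0,0,3],[0,0.3,0,0,0,0,3],[0,0.3,0,0,0,0,3],[0,0.3,0,0,0,0,3],[0,0.3,0,0,0,0,3],[0,0.3,0,0,0,0,3],[0,0.3,0,0,0,0,3],[0,0.3,0,0,0,0,3]]]'; python3 st.py
```

```text
t: 22.05
eef_pos: [576.7, -10.2, 182.7]
tcp_rot: [0.248, 0.106, 0.697, -0.664]
wrist_force: [-13.3, 0.3, 14.6]
grip_width: 33.5
f tool [  4.21  -19.135  -2.909] torque [-0.824 -0.028 -2.643] width 33.491619207098665
axial adv mm 42.25009459035569  lateral err mm (x,z) to wrist/scene line [ 7.491 -0.722] turn [-0.353  0.107 -1.164]
```

It went to the stop (23 N, advance 42 mm) and drifted 7 mm along tool −x. Ease back about 3 mm and restore the lateral position and tilt.

```bash
python3 -m jog '[[[0.3,-0.1,0,0,0,-0.5,3],[0.3,0,0,0,0,-0.4,3],[0.2,0.1,0,0,0,-0.3,3],[0.1,0.15,0,0,0,0,3],[0.05,0.15,0,0,0,0,3],[0.05,0.15,0,0,0,0,3],[0.05,0.15,0,0,0,0,3],[0.05,0.15,0,0,0,0,3]]]'; python3 st.py;  python3 - <<'E'
from h import *
_,s=shot("scene","s11");shot("wrist","w11")
T=tool();nose=T[:3,3]+63.5*T[:3,1]
print("pred nose",proj("scene",nose,T),"rear",proj("scene",nose-95*T[:3,1],T),"tip",proj("scene",root+25*n),"mouth seated",proj("scene",root+8*n))
g=s.max(2).astype(int)
for r in range(160,206,2):print(r,g[r,230:264])
E
```

```text
t: 23.1
eef_pos: [575.7, -10.6, 186.4]
tcp_rot: [0.251, 0.107, 0.696, -0.664]
wrist_force: [-10.2, 0.9, 7.6]
grip_width: 33.6
f tool [  4.765 -11.463  -2.926] torque [-0.871 -0.019 -2.877] width 33.634724995435654
axial adv mm 38.51520606394259  lateral err mm (x,z) to wrist/scene line [ 8.206 -0.944] turn [-0.384  0.285 -1.46 ]
pred nose [243.864 183.182] rear [258.728 147.248] tip [243.812 191.501] mouth seated [241.458 197.509]
160 [198 197 196 195 197 198 199 197 196 196 187 168 137  47  18   9  62 112
 131 134 139 140 140 134 128 126 124 104  47  18  13   8   7   3]
162 [199 198 196 195 199 200 199 198 197 197 196 198 198 192 181 166 126 128
 134 137 141 141 137 131 128 125 107  56  19  12   9  11   6   1]
164 [200 198 197 195 197 198 196 196 197 196 196 195 199 198 193 164 125 132
 137 140 140 139 133 127 126 110  58  23  11  12   7  12   5   6]
166 [199 199 196 197 198 196 197 197 196 197 198 199 196 197 177 123 129 133
 139 140 139 136 127 127 117  86  25  13   7   8   3   1   5  21]
168 [197 197 196 197 197 198 200 200 198 197 196 198 198 181 138 128 133 138
 138 139 136 129
[... 1923 characters left out ...]
55  55  57  61  62  43  46  48  48  47  44  42  36  34  29  68
 135 169 166 164 166 169 174 160 108  71  73  71  71  70  70  71]
198 [ 67  67  67  66  62  55  55  52  47  49  46  45  41  39  34  28  30  47
  66  98 131 155 173 175 161 108  70  69  69  70  68  68  70  71]
200 [ 67  71  83  92  95  97  87  70  78  79  49  43  40  34  32  32  42  57
  54  54  56  65  91 100  70  70  71  71  71  72  69  68  68  69]
202 [ 99 105 107 105 103 102  94  84  81  85  92  79  68  47  49  54  57  56
  57  56  54  48  37  26  31  47  64  69  68  71  71  70  71  68]
204 [108 107 107 107 105 104 103 101  91  84  82  69  62  58  50  42  55  52
  50  48  52  53  52  46  31  22  27  39  54  65  71  71  71  71]
```

The coupler has not moved off the nipple (its scene rows are unchanged) and ~15 N remains. The arm sags vertically ~1.5–2 mm per row under load, so every row needs a bias of about (0.08, 0.16) cm. Re-centre with that included.

```bash
python3 -m jog '[[[0.25,0.16,0,0,0,-0.3,3],[0.25,0.16,0,0,0,-0.3,3],[0.25,0.16,0,0,0,-0.3,3],[0.25,0.16,0,0,0,-0.3,3],[0.2,0.16,0,0,0,-0.3,3],[0.1,0.16,0,0,0,-0.2,3],[0.08,0.16,0,0,0,0,3],[0.08,0.16,0,0,0,0,3]]]'; python3 st.py
```

```text
t: 24.25
eef_pos: [576.2, -10.4, 185.0]
tcp_rot: [0.253, 0.106, 0.695, -0.664]
wrist_force: [-10.4, 0.9, 8.3]
grip_width: 33.2
f tool [  4.533 -12.163  -3.   ] torque [-0.921 -0.008 -2.824] width 33.225742063454106
axial adv mm 39.97585959489811  lateral err mm (x,z) to wrist/scene line [ 7.917 -0.913] turn [-0.388  0.524 -1.529]
```

Measured sag per row under load is about (+0.9, 0, +2.1) mm world and +0.2° tilt. In tool terms that means a bias of x 0.175, y 0.15 and wz −0.2. Re-centre with that.

```bash
python3 -m jog '[[[0.4,0.14,0,0,0,-0.5,3],[0.4,0.14,0,0,0,-0.5,3],[0.35,0.14,0,0,0,-0.5,3],[0.3,0.14,0,0,0,-0.5,3],[0.25,0.14,0,0,0,-0.4,3],[0.18,0.15,0,0,0,-0.2,3],[0.18,0.15,0,0,0,-0.2,3],[0.18,0.15,0,0,0,-0.2,3]]]'; python3 st.py
```

```text
t: 25.3
eef_pos: [575.7, -10.4, 186.6]
tcp_rot: [0.254, 0.102, 0.695, -0.665]
wrist_force: [-7.8, 0.0, 8.0]
grip_width: 33.2
f tool [  2.712 -10.7    -1.591] torque [-0.606  0.028 -2.321] width 33.19909109174066
axial adv mm 38.35022789413834  lateral err mm (x,z) to wrist/scene line [ 8.385 -0.893] turn [-0.355  0.907 -1.278]
```

```bash
python3 - <<'E'
from h import *
o=robot.observe();print(o["qpos"],o["joint_vel"],o["tau"])
E
```

```text
[ 0.283  0.157 -0.613  0.148 -0.294  1.38 ] [ 0.001  0.001 -0.     0.     0.002  0.001] [  0.062 -20.393  16.983   3.419   2.208   0.004]
```

The joints are in range, and sag accumulates once per row, so many small rows under load are wasteful. Ease the spring load first, re-centre with little load, then press with few large rows.

```bash
python3 -m jog '[[[0.1,-0.9,0,0,0,-0.4,3],[0.4,-0.1,0,0,0,-0.6,3],[0.4,0,0,0,0,-0.4,3],[0.1,0.05,0,0,0,0,3],[0.1,0.05,0,0,0,0,3],[0.1,0.05,0,0,0,0,3],[0.1,0.05,0,0,0,0,3],[0.1,0.05,0,0,0,0,3]]]'; python3 st.py; python3 - <<'E'
from h import *
o=robot.observe();print(o["qpos"])
E
```

```text
t: 26.35
eef_pos: [568.9, -11.4, 196.6]
tcp_rot: [0.257, 0.102, 0.695, -0.664]
wrist_force: [-1.1, -0.4, 5.1]
grip_width: 33.7
f tool [-1.502 -5.051  0.184] torque [ 0.211 -0.139 -0.687] width 33.663784239307134
axial adv mm 26.32126021230688  lateral err mm (x,z) to wrist/scene line [ 7.236 -0.641] turn [-0.303  1.154 -1.469]
[ 0.285  0.132 -0.613  0.138 -0.317  1.392]
```

```bash
python3 - <<'E'
from h import *
T,w=shot("wrist","w12");_,s=shot("scene","s12")
for nme in("w8","w11","w12"):
    g=cv2.imread(f"pics/{nme}.png").max(2).astype(int)
    print(nme,"col255 rows170-225",g[170:225,255]); print(" row 228",g[228,222:290])
nose=T[:3,3]+63.5*T[:3,1]
print("pred nose",proj("scene",nose,T),"rear",proj("scene",nose-95*T[:3,1],T),"tip",proj("scene",root+25*n),"mouth seated",proj("scene",root+8*n))
g=s.max(2).astype(int)
for r in range(152,204,3):print(r,g[r,230:270])
E
```

```text
w8 col255 rows170-225 [169 170 170 169 168 157 116 110 129 141 177 198 142  50  60  64  68  71
  59  61  69  85  89  82 101 156 181 180 160 104 144 100 146 132 184 177
 176 177 176 176 177 175 176 177 177 177 177 177 177 178 178 177 177 179
 178]
 row 228 [100  97  97 105 107 105 105 116 133 148 156 155 156 159 161 162 164 167
 172 176 178 179 182 181 181 181 181 180 181 181 179 178 178 178 179 178
 176 176 175 173 172 170 171 170 169 168 167 165 163 159 156 153 151 149
 146 142 139 132 121 106 100 102 103 101  95  93  94  96]
w11 col255 rows170-225 [113 118 123 126 127 129 131 134 134 136 139 140 142 143 146 149 152 156
 159 165 155 127 171 170 170 169 170 168 167 169 151  56  55  57  52  97
 166 173 156  81  95 121 146 170 166 165 165 166 166 166 166 166 165 166
 167]
 row 228 [ 44  73 105  92  69  70  68  66  75 109 133 143 146 146 148 150 152 153
 156 161 164 167 169 169 169 168 168 168 168 168 168 167 167 167 167 166
 165 163 164 163 162 161 159 157 156 155 155 154 152 147 143 142 138 135
 134 131 118  91  95  93  65  67  67  82 100  98  99  82]
w12 col255 rows170-225 [128 129 1
[... 2928 characters left out ...]
69  69  68
  68  66 115 169]
194 [ 65  62  55  56  56  57  60  62  43  45  47  48  45  46  43  40  35  25
  66 130 160 162 166 170 172 174 173 174 158 109  70  70  72  71  69  69
  69  70  71  72]
197 [ 68  66  68  68  66  64  54  49  47  48  47  49  45  42  39  33  28  33
  90 148 167 166 167 171 172 173 158 107  68  69  68  71  69  70  70  67
  70  72  72  72]
200 [ 66  70  82  94  93  95  88  74  81  99  88  51  38  39  34  32  41  52
  54  56  56  66 102 146 163 144 146 128  70  69  68  69  66  69  69  72
  70  71  70  71]
203 [107 107 107 106 105 103 102  92  79  77  79  77  64  43  40  51  56  56
  56  56  52  49  40  30  20  31  48  60  71  70  72  72  72  70  69  70
  68  69  69  69]
```

Comparing the wrist frames, the barrel has slid about 4–5 mm across the pads and turned about 2° in them. In the scene frame the gun itself is still straight and square on the nipple (tilt ≈27°), with no axial slip. So I'll leave the lateral offset alone and press with two large rows plus balanced holds.

```bash
python3 -m jog '[[[0.05,0.65,0,0,0,-0.1,3],[0.1,0.65,0,0,0,-0.1,3],[0.13,0.1,0,0,0,-0.1,3],[0.13,0.1,0,0,0,-0.1,3],[0.13,0.1,0,0,0,-0.1,3],[0.13,0.1,0,0,0,-0.1,3],[0.13,0.1,0,0,0,-0.1,3],[0.13,0.1,0,0,0,-0.1,3]]]'; python3 st.py
```

```text
t: 27.5
eef_pos: [574.5, -10.4, 183.2]
tcp_rot: [0.258, 0.102, 0.694, -0.664]
wrist_force: [-5.6, -1.3, 9.3]
grip_width: 33.1
f tool [  0.403 -10.908   0.199] torque [-0.154  0.005 -0.931] width 33.10197376618421
axial adv mm 40.787119669455706  lateral err mm (x,z) to wrist/scene line [ 5.453 -0.655] turn [-0.298  1.284 -1.64 ]
```

```bash
python3 - <<'E'
from h import *
T,w=shot("wrist","w13");_,s=shot("scene","s13");shot("top","t13")
nose=T[:3,3]+63.5*T[:3,1]
print("pred nose",proj("scene",nose,T),"rear",proj("scene",nose-95*T[:3,1],T))
g=s.max(2).astype(int)
for r in range(158,204,2):print(r,g[r,234:262])
# cap still in dish: dark blob inside the dish
print(np.abs(cv2.imread("pics/s13.png").astype(int)-cv2.imread("pics/s10.png"))[100:140,210:255].max())
o=robot.observe();print(o["eef_pos"],o["wrist_force"],o["t"])
E
```

```text
pred nose [244.367 184.055] rear [259.243 148.199]
158 [198 196 196 196 197 196 197 188 143  15  13  24  18  37  91 127 133 139
 140 142 141 133 128 126 119  91  52  21]
160 [196 199 198 197 195 197 196 167  48  19  22  14  10  75 123 133 137 140
 141 139 135 129 126 123 104  53  22  11]
162 [199 198 199 198 197 196 195 197 194 176 151 137 145 113 131 137 139 141
 142 138 130 127 125 106  55  22  15  10]
164 [197 198 197 196 197 195 196 196 197 197 198 182 139 128 134 138 139 142
 139 132 128 124 108  57  24  14   8  10]
166 [195 196 197 196 196 197 198 199 198 196 192 165 125 132 137 141 142 138
 134 129 125 117  84  24  17  10   8   7]
168 [198 198 199 200 198 195 196 198 198 197 176 125 131 136 140 140 140 136
 128 125 118  90  31  15  10  14   8   0]
170 [197 198 196 197 198 196 195 196 197 182 141 129 135 137 138 141 138 131
 126 122 112  84  40  12   8  10   3  14]
172 [196 197 197 197 197 197 197 197 191 165 126 133 136 139 140 139 132 126
 122 118 106  94  72  63  70  95 106 106]
174 [200 199 198 199 197 197 196 191 161 114 131 137 138 140 139 134 128 124
 120 111  99  81  68
[... 1045 characters left out ...]
7 175
 174 174 173 163 123  69  70  71  70  71]
194 [ 54  60  64  56  44  45  48  46  47  44  43  35  34  29  67 131 162 162
 166 171 173 174 175 158 108  71  72  72]
196 [ 55  60  64  54  47  48  50  47  46  44  40  37  32  38 111 169 167 165
 166 170 173 175 160 108  71  70  71  71]
198 [ 60  55  55  51  49  48  46  47  43  40  38  31  26  38  63  98 132 156
 172 176 176 161 107  69  69  70  69  69]
200 [ 95  96  90  73  82 100  88  47  41  39  34  33  40  55  54  56  57  63
  94 103  70  72  72  71  71  70  69  69]
202 [103 100  94  82  83  90  97  98  83  48  49  53  56  58  57  56  55  49
  36  22  30  49  65  70  70  70  70  71]
196
[574.425 -10.391 183.164] [-5.348 -1.301  9.633] 27.7
```

```bash
python3 - <<'E'
from h import *
d=np.abs(cv2.imread("pics/s13.png").astype(int)-cv2.imread("pics/s7.png"))[106:134,214:242];print("dish/cap change",d.max(),d.mean())
for _ in range(6): robot.read_camera("top")
o=robot.observe();print(o["t"],o["eef_pos"],o["wrist_force"],o["grip_width"])
print(robot.hand_in())
E
```

```text
dish/cap change 184 27.543792517006803
28.0 [574.453 -10.376 183.201] [-4.922 -0.528  8.968] 33.35563754628522
the job is handed in; nothing more can be done
None
```

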